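Select the marked gear on the bench gearbox

ROBOT

A 6-joint arm with a two-finger parallel gripper is mounted at the origin on the work surface. World frame = base frame: x ahead of the robot, y to its left, z up, the work surface at z = 0. Lengths are in m, angles in rad, forces in N, time in s.
With the tool pointing down it reaches from about 0.25 to 0.775 m from the base axis. Payload 8.9 kg.
Tool frame: the origin (TCP) lies midway between the tips of the shut fingers; the grasp point (between the pads) lies 19 mm behind it; x points along the fingers, z is the direction in which the jaws open and shut, and the axes are right-handed (so a half turn about x gives the same grasp; the last joint's range is limited). The gripper opens to 85 mm and grips with 20 to 120 N. Pads are 22 mm wide; open, the fingers measure 114 mm over their backs; the gripper's body (76 mm by 85 mm) begins 54 mm behind the grasp point. The pads swing forward as they close: fully open they stand 13 mm farther back than shut.
Start: joints at [-1.333, 0.291, -0.153, 1.127, 0, 1.431], TCP at [0.193, -0.488, 0.231] pointing down, gripper open.
Joint ranges: [-2.52, 2.52], [-0.91, 1.74], [-1.3, 1.37], [-1.96, 2.02], [-1.52, 1.47], [-3.14, 3.14]. Speed limits (rad/s): [2.22, 2.22, 2.79, 3.14, 3.14, 3.14].

INTERFACE

Orientations are given as a unit quaternion [w, x, y, z].
In Python, from plant import telemetry, imaging, job_done gives the robot as it stands.
- The arm moves only by the shell command python3 -m jog 'ROWS' [OPENING]. ROWS is a JSON object of lists of equal length, an entry for each row: "slide": the shift along the tool's x, y, z in cm, a list of three; "dr": the turn, a rotation vector about the tool's x, y, z in rad, a list of three. A call has 1 to 20 rows; each row is the pose to reach, as a shift and turn from the pose commanded when the call began, along the tool's axes at that moment; what a row does not reach only later rows make up. A row lasts 1/12 s, in which the tool goes at most 41.7 mm and 7.16 degrees, less where a joint would pass 70% of its speed; a pose out of reach is approached as far as the arm can. A call with a gripper value outside its range is refused whole. OPENING is the finger opening in cm, from 0 to 8.54, set as the call begins (- or left out, the last holds). The fingers move at their own pace and stop on an object; the grip force is fixed at half the most. Time passes only in rows, so rows that repeat a pose let the fingers close. It gives the time, the measured TCP pose, the force and the opening at its end, in the units of the state.
- telemetry.state(): the state, without advancing time (a new reading comes with each control period).
- imaging.get_image(name): name is "scene" or "top"; returns a dict with "image" (384x512x3 uint8, red, green, blue), "mtx" (3x3 intrinsics, pixels), "R" (3x3) and "t" (3): a world point X has camera coordinates R X + t. Camera axes: x right, y down, z forward; pixel columns grow to the right and rows downward; lengths in m; the calibration is good to about 2 mm. A picture is of the moment at which its call begins. There is no depth.
- job_done(): hands the job in, once; it reports no verdict.
The state is a dict: "time_s": time; "qpos": joint angles; "qd": joint speeds; "joint_efforts": joint torques, N m; "position": TCP position; "orientation": TCP orientation; "contact_force": force on the tool from outside, world axes, zero at the start; "moment": the same for the moment, N m; "grip_width": opening from 0.0 (shut) to 1.0 (fully open).
Only numpy, scipy, OpenCV 4.12 (cv2) and the standard library are available. Lean on these libraries where they do the work, as an engineer would, in place of code of your own. Each camera call takes 0.05 s, during which the arm holds its last target. There are 200 camera calls.

TASK

The gearbox on the bench has its shift lever in the near middle slot of a six-slot gate; a tall steel stud on the gate plate, among three low plugs, marks the corner slot wanted. With the fingertips against the sides of the knob, gently push the lever out to the cross channel, along it, and fully home into the slot at whose end the stud stands, then take the hand away. Do not grip the lever or force it against the gate, and leave the things lying about where they are.

Things in the scene. Friction and masses are not known exactly. Their poses are not given: they have to be found in the camera images.
- gearbox: Grey cast gearbox bolted to the bench, 250 x 250 mm at the foot, 220 x 220 mm above it, flat deck 95 mm above the bench. Origin on the bench exactly under the centre of the gate; x points to its far side (away from the robot at yaw 0), y to its left, z up. The shift lever stands up through the gate, pivoted on the gate's centre line 40 mm above the bench.
- gate_centre (a point): Centre of the steel gate plate on the gearbox's top, 138 x 112 mm, upper face 112.5 mm above the bench. Cut into it: a cross channel along the gearbox's y through the centre, 18 mm wide, and three columns of slots along x at y = -26, 0, +26 mm, 18 mm wide, reaching 35 mm to the near (-x) and far (+x) side: six slots. Teeth between columns have rounded ends. This point is on the upper face.
- select (a joint): Sideways swing of the shift lever about the gearbox's x axis (rad): 0 in the middle column, positive to the left (+y), stops at -0.356 and +0.356, which are just the outer columns. Free to move only while the lever is in the cross channel. Stiff: stays where it is left, about 2.6 N at the knob moves it.
- shift (a joint): Fore-and-aft swing of the shift lever (rad), about an axis that is the gearbox's y when select is 0: 0 in the cross channel (the neutral line), positive to the far (+x) side, end stops at -0.37 and +0.37 (fully home in a far or near slot). At the start it lies between -0.36 and -0.22 in the near middle slot. To change columns it must be within about 0.04 of 0. Same stiffness as select.
- stick: The shift lever: steel stem of 12 mm diameter carrying a square black knob, 34 x 34 mm (38 mm over the pads) and 44 mm high. Origin at the pivot, z along the stem towards the knob; the knob's centre is 155 mm from the pivot, its underside 133 mm.
- knob_centre (a point): Centre of the lever's knob, 155 mm from the pivot, 195 mm above the bench when the lever is upright (about 175 mm in a corner slot); its top is then at 217 mm. The knob rises a little as it is pushed upright: only the lowest 40 mm of the fingers should reach beside it.
- stem_at_gate (a point): Point on the stem's axis 70 mm from the pivot, at the level of the gate plate.
- pad_far: Black rubber pad 26 mm wide, 36 mm high, let into the far (+x) side of the knob; origin at the pad's centre, its outer face 2 mm farther out. Moves with the lever.
- pad_near: Black rubber pad 26 mm wide, 36 mm high, let into the near (-x) side of the knob; origin at the pad's centre, its outer face 2 mm farther out. Moves with the lever.
- pad_left: Black rubber pad 26 mm wide, 36 mm high, let into the left (+y) side of the knob; origin at the pad's centre, its outer face 2 mm farther out. Moves with the lever.
- pad_right: Black rubber pad 26 mm wide, 36 mm high, let into the right (-y) side of the knob; origin at the pad's centre, its outer face 2 mm farther out. Moves with the lever.
- stud: The tall round dark steel stud, 20 mm diameter, 30 mm high, standing on the gate plate 57 mm to the near or far side of the gate's centre line in line with an outer column: it marks the slot that it stands at the end of. Which of the four corner slots changes from run to run. Origin at the centre of its foot. Fixed.
- plug_a: Low round dark steel plug, 12 mm diameter, 3 mm high, at the end of one of the other three corner slots. Origin at the centre of its foot. Fixed.
- plug_b: Low round dark steel plug, 12 mm diameter, 3 mm high, at the end of one of the other three corner slots. Origin at the centre of its foot. Fixed.
- plug_c: Low round dark steel plug, 12 mm diameter, 3 mm high, at the end of one of the other three corner slots. Origin at the centre of its foot. Fixed.
- bearing: Bystander, loose: steel bearing ring, 38 mm diameter, 12 mm high, on the gearbox's deck left of the gate. Origin at the centre of its underside.
- bush: Bystander, loose: flanged brass bush, 28 mm diameter, 28 mm high, on the deck right of the gate. Origin at the centre of its underside.
- wrench: Bystander, loose: steel wrench lying right of the gearbox, along the gearbox's x. Origin under its middle.
- screwdriver: Bystander, loose: screwdriver lying left of the gearbox, along the gearbox's x. Origin under its middle.
- oil: Bystander, loose: closed bottle, 52 mm diameter, 130 mm high, at the gearbox's left. Origin at the centre of its underside.
- mug: Bystander, loose: white mug, 80 mm diameter, 95 mm high, at the gearbox's right. Origin at the centre of its underside.
- carton: Bystander, loose: closed cardboard box, 90 x 130 x 45 mm, right of the gearbox. Origin at the centre of its underside.

How it is judged:
On the way, in this order (a step that is already met when the one before it is completed fails the run):
1. the lever is pushed out of the near middle slot towards the cross channel (value of joint shift above -0.1 rad).
2. the lever is pushed sideways along the cross channel to an outer column ((value of joint select above 0.22 rad or value of joint select below -0.22 rad)).
At the end, for the whole second after the job is handed in: The lever is home in the corner slot marked by the stud: the stem at gate level within 37 mm of the stud's centre, seen from above (32 mm is the end stop, 78 percent of the slot's travel suffices), and at rest (horizontal distance between stem_at_gate and stud below 0.037 m and velocity of joint shift between -0.05 and 0.05 rad/s and velocity of joint select between -0.05 and 0.05 rad/s); the robot touches nothing.
It fails at once if the knob is pinched between opposite sides ((contact force between the fingers and pad_far above 1 N and contact force between the fingers and pad_near above 1 N) or (contact force between the fingers and pad_left above 1 N and contact force between the fingers and pad_right above 1 N)).
It fails at once if the lever is pushed with more than 45 N (gripped or forced) (contact force between any of the fingers, the arm and stick above 45 N).
It fails at once if a loose thing lying about is moved more than 20 mm or lifted (distance of any of bearing, bush, wrench, screwdriver, oil, mug, carton from where it was at the start of the episode above 0.02 m).
It also fails if it takes over 66 s, if anything falls off the work surface, if the arm or the gripper's body presses on something with over 40 N, if the wrist force passes 120 N, or if a joint passes its speed limit or range.

## Working session

There is one attempt and no reset: what is moved stays moved. The work goes in short steps, Python scripts to look and compute and a shell command to move; the robot and the scene stay as the last step left them, time stands still between calls to the robot, and variables do not carry over. Pictures are saved under pics/ and viewed, about 8 in all and at most 12, crops included, and the job is handed in when it is done.

```bash
mkdir -p pics; ls
python3 - <<'E'
from plant import telemetry, imaging
import cv2,numpy as np
print(telemetry.state())
for n in("scene","top"):
    d=imaging.get_image(n); cv2.imwrite(f"pics/{n}0.png",d["image"][:,:,::-1]); np.savez(f"pics/{n}0.npz",**d)
    print(n,d["mtx"].tolist(),d["R"].round(4).tolist(),np.round(d["t"],4))
E
```

```text
pics
{'time_s': 0.0, 'qpos': array([-1.33332326e+00,  2.91262075e-01, -1.54090400e-01,  1.12668701e+00,
       -2.85178172e-05,  1.43152178e+00]), 'qd': array([ 6.29482884e-05,  2.08172844e-04, -1.09598584e-03, -1.99094103e-05,
       -3.97173566e-04,  1.20161087e-04]), 'joint_efforts': array([-1.28582858e-03, -5.37138462e+01,  3.31373799e+01,  1.57028687e-02,
       -2.60762563e-04, -9.10909108e-07]), 'position': array([ 0.19305556, -0.48777083,  0.23075516]), 'orientation': array([ 0.58445334,  0.39781178,  0.58511822, -0.3972364 ]), 'contact_force': array([-0.31206863, -0.23624522, -0.28573937]), 'moment': array([ 0.01228484,  0.07864867, -0.01149588]), 'grip_width': 0.9982675792509556}
scene [[424.17560650693406, 0.0, 252.96481570566144], [0.0, 424.17560650693406, 199.44898247025324], [0.0, 0.0, 1.0]] [[-0.4241, 0.9056, -0.0101], [0.4796, 0.2152, -0.8507], [-0.7682, -0.3656, -0.5256]] [ 0.1848 -0.1295  1.458 ]
top [[383.0930577429352, 0.0, 254.80646726161044], [0.0, 383.0930577429352, 189.50142475483773], [0.0, 0.0, 1.0]] [[0.0284, -0.9989, 0.037], [-0.987, -0.0339, -0.1568], [0.1579, -0.032, -0.9869]] [-0.0182  0.5138  1.1199]
```

View pics/top0.png

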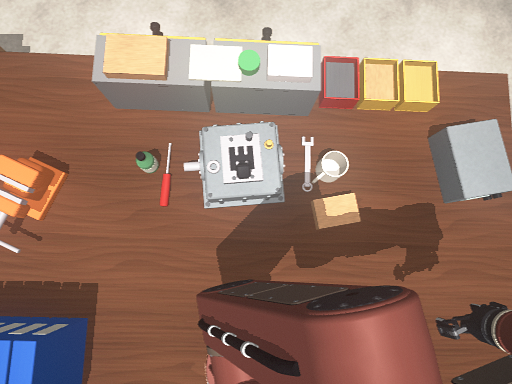

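View pics/scene0.png

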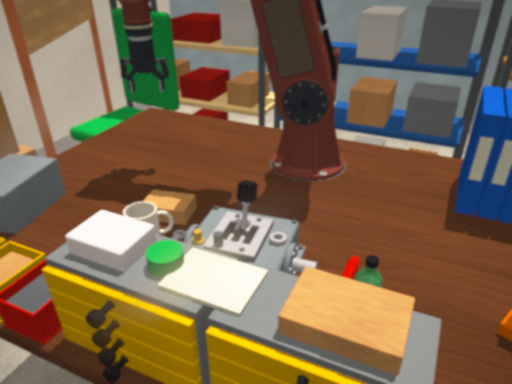

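The top view shows the gearbox around (242,163), with a dark peg at about (249,135) at the far right of the gate. I'll enlarge it and measure the plate.

```bash
cat > h.py <<'E'
import numpy as np,cv2
def load(n): return dict(np.load(f"pics/{n}.npz"))
def ray(d,u,v,z):
    c=-d["R"].T@d["t"]; r=d["R"].T@np.linalg.solve(d["mtx"],[u,v,1]); return c+r*(z-c[2])/r[2]
def proj(d,X):
    p=d["mtx"]@(d["R"]@np.asarray(X)+d["t"]); return p[:2]/p[2]
E
python3 - <<'E'
from h import *
d=load("top0"); im=d["image"]
hsv=cv2.cvtColor(im,cv2.COLOR_RGB2HSV)
m=((hsv[...,2]>205)&(hsv[...,1]<40)).astype(np.uint8); m[:120]=0;m[190:]=0;m[:,:205]=0;m[:,285:]=0
m=cv2.morphologyEx(m,cv2.MORPH_OPEN,np.ones((2,2)))
cs,_=cv2.findContours(m,0,2); c=max(cs,key=cv2.contourArea)
P=np.array([ray(d,*p,.1125)[:2] for p in c[:,0]],np.float32)
r=cv2.minAreaRect(P); print(r, cv2.boundingRect(c)); print(cv2.boxPoints(r))
a=cv2.resize(im[115:215,190:300],None,fx=5,fy=5,interpolation=2)
e=load("scene0")["image"]; b=cv2.resize(e[170:270,190:310],None,fx=4,fy=4,interpolation=2)
o=np.zeros((500,800,3),np.uint8); o[:,:400]=a[:,75:475]; o[:400,400:]=b[:,40:440]
cv2.imwrite("pics/c0.png",o[:,:,::-1])
E
```

```text
((0.5914075374603271, 0.03901395946741104), (0.19480884075164795, 0.20418013632297516), 5.7551589012146) (207, 125, 74, 66)
[[ 0.48425674  0.13082196]
 [ 0.5047314  -0.07232901]
 [ 0.69855833 -0.05279404]
 [ 0.67808366  0.15035692]]
```

View pics/c0.png

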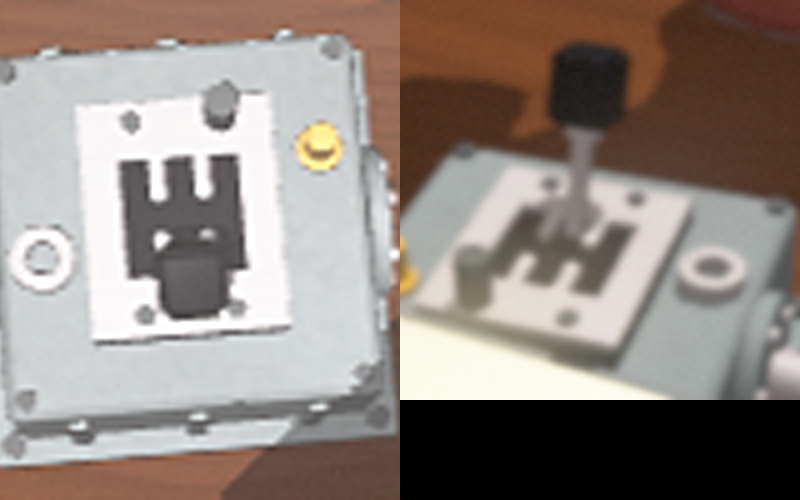

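The stud is the far-right corner slot (crop (220,105)), with plugs at the other three corners. Plate corners in the crop: (76,107), (266,92), (290,325), (95,342).

```bash
cat >> h.py <<'E'
from scipy.spatial.transform import Rotation as Ro
def gate():
    d=load("top0")
    C=np.array([ray(d,205+(x+.5)/5-.5,115+(y+.5)/5-.5,.1125)[:2] for x,y in [(76,107),(266,92),(290,325),(95,342)]])
    ex=(C[0]+C[1]-C[2]-C[3])/2; ey=(C[0]+C[3]-C[1]-C[2])/2
    yaw=(np.arctan2(ex[1],ex[0])+np.arctan2(-ey[0],ey[1]))/2
    return C.mean(0),yaw,ex,ey
def w2g(p):
    c,y,_,_=gate(); q=np.array(p[:2])-c; return np.array([np.cos(y)*q[0]+np.sin(y)*q[1],-np.sin(y)*q[0]+np.cos(y)*q[1]])
def g2w(p):
    c,y,_,_=gate(); return c+np.array([np.cos(y)*p[0]-np.sin(y)*p[1],np.sin(y)*p[0]+np.cos(y)*p[1]])
def tool(s):
    q=s["orientation"]; return Ro.from_quat([q[1],q[2],q[3],q[0]]).as_matrix()
def slide(s,tgt): return (tool(s).T@(np.array(tgt)-s["position"])*100).round(2)
E
python3 - <<'E'
from h import *
from plant import telemetry
c,y,ex,ey=gate(); print(c,y,np.hypot(*ex),np.hypot(*ey))
s=telemetry.state(); M=tool(s); print(M.round(3))
# stud check, knob check
for n in("top0","scene0"):
    d=load(n)
    print(n,"stud",proj(d,[*g2w([.057,-.026]),.1125]), [ (a,proj(d,[*g2w([.155*np.sin(a),0]),.04+.155*np.cos(a)]).round(1)) for a in(-.36,-.29,-.22)])
yz=np.arctan2(M[1,2],M[0,2]); print("jaw yaw",yz, "turn needed",[((y+k*np.pi/2-yz+np.pi)%(2*np.pi)-np.pi) for k in range(4)])
E
```

```text
[0.59391968 0.04268993] 0.12298953405837268 0.13853878246398935 0.111025513520494
[[-0.     0.93   0.368]
 [ 0.001  0.368 -0.93 ]
 [-1.     0.    -0.001]]
top0 stud [248.16672443 137.8453081 ] [(-0.36, array([242.8, 171.1])), (-0.29, array([242.5, 167. ])), (-0.22, array([242.1, 163. ]))]
scene0 stud [218.58174784 244.10500445] [(-0.36, array([246.9, 190.2])), (-0.29, array([245.3, 191.1])), (-0.22, array([243.7, 192.4]))]
jaw yaw -1.1940129457261714 turn needed [np.float64(1.317002479784544), np.float64(2.8877988065794407), np.float64(-1.824590173805249), np.float64(-0.25379384701035157)]
```

Run:
```python
from h import *
from plant import telemetry
s=telemetry.state()
print(slide(s,[*g2w([-.13,0]),.24]))
```

```text
[ -0.87  44.21 -37.84]
```

```bash
python3 -m jog '{"slide":[[-0.2,2.2,-1.9],[-0.4,4.9,-4.2],[-0.9,7.4,-6.3],[-0.9,9.8,-8.4],[-0.9,12.3,-10.5],[-0.9,14.7,-12.6],[-0.9,17.2,-14.7],[-0.9,19.6,-16.8],[-0.9,22.1,-18.9],[-0.9,24.6,-21],[-0.9,27,-23.1],[-0.9,29.5,-25.2],[-0.9,31.9,-27.3],[-0.9,34.4,-29.4],[-0.9,36.8,-31.5],[-0.9,39.3,-33.6],[-0.9,41.7,-35.7],[-0.9,43.2,-37],[-0.9,44.2,-37.8],[-0.9,44.2,-37.8]],"dr":[[-0.07,0,0],[-0.14,0,0],[-0.21,0,0],[-0.28,0,0],[-0.35,0,0],[-0.42,0,0],[-0.49,0,0],[-0.56,0,0],[-0.63,0,0],[-0.7,0,0],[-0.77,0,0],[-0.84,0,0],[-0.91,0,0],[-0.98,0,0],[-1.05,0,0],[-1.12,0,0],[-1.19,0,0],[-1.26,0,0],[-1.317,0,0],[-1.317,0,0]]}' 0
python3 - <<'E'
from h import *
from plant import telemetry,imaging
for n in("scene","top"):
    d=imaging.get_image(n); np.savez(f"pics/{n}1.npz",**d)
s=telemetry.state(); print(s["time_s"],s["position"],w2g(s["position"]),s["grip_width"],s["contact_force"]);print(tool(s).round(3))
a=load("top1")["image"][115:235,180:300]; b=load("scene1")["image"][130:270,180:320]
o=np.hstack([cv2.resize(a,(400,400),interpolation=2),cv2.resize(b,(400,400),interpolation=2)])
cv2.imwrite("pics/c1.png",o[:,:,::-1])
E
```

```text
time_s: 1.77
position: [0.4658, 0.0279, 0.2399]
orientation: [0.706, -0.045, 0.706, 0.046]
contact_force: [-0.5, -0.6, 1.1]
grip_width: -0.001
1.8667 [0.4647293  0.02606953 0.23993784] [-0.13025351 -0.00064582] 0.00011342426185963439 [ 0.82073789  0.49886006 -0.16219742]
[[-0.001 -0.122  0.992]
 [-0.     0.992  0.122]
 [-1.    -0.    -0.001]]
```

View pics/c1.png

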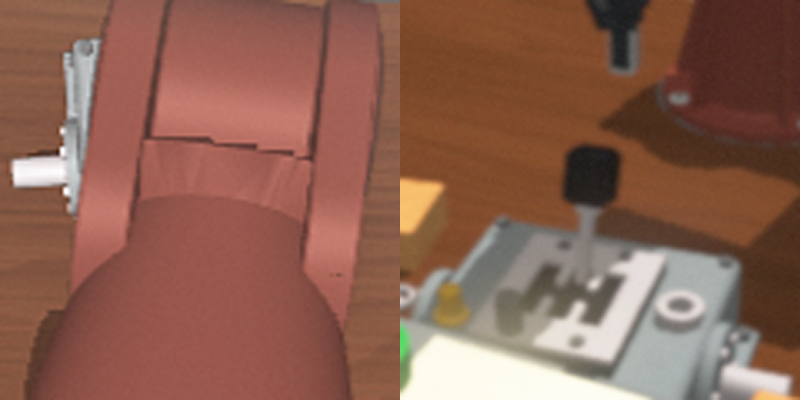

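The top view is occluded by the arm. The scene view still shows the knob (about (592,178) in the crop), with the gripper behind it. I'll descend and push in steps.

```bash
python3 -m jog '{"slide":[[1.5,0,0],[3,0,0],[4.5,0,0],[5.5,0,0],[5.8,0,0],[5.8,0,0],[5.8,0,0.5],[5.8,0,1],[5.8,0,1.5],[5.8,0,2],[5.8,0,2.5],[5.8,0,3],[5.8,0,3.5],[5.8,0,4],[5.8,0,4.5],[5.8,0,5],[5.8,0,5.5],[5.8,0,6],[5.8,0,6],[5.8,0,6]],"dr":[[0,0,0],[0,0,0],[0,0,0],[0,0,0],[0,0,0],[0,0,0],[0,0,0],[0,0,0],[0,0,0],[0,0,0],[0,0,0],[0,0,0],[0,0,0],[0,0,0],[0,0,0],[0,0,0],[0,0,0],[0,0,0],[0,0,0],[0,0,0]]}' 0
cat > look.py <<'E'
import sys
from h import *
from plant import telemetry,imaging
k=sys.argv[1]
for n in("scene","top"):
    d=imaging.get_image(n); np.savez(f"pics/{n}{k}.npz",**d)
s=telemetry.state(); print(s["time_s"],"g",w2g(s["position"]).round(4),"z",s["position"][2].round(4),"F",s["contact_force"].round(1))
d=load("scene"+k)
b=d["image"][130:270,180:320]
o=cv2.resize(b,(560,560),interpolation=2)
cv2.imwrite(f"pics/c{k}.png",o[:,:,::-1])
for sel in(0,-.356):
  for a in(-.35,-.1,0,.35):
    sh=np.array([np.sin(a),-np.cos(a)*np.sin(-sel),np.cos(a)*np.cos(sel)])
    for L in(.07,.13):
        p=sh*L; print(sel,a,L,((proj(d,[*g2w(p[:2]),.04+p[2]])-[180,130])*4).round(0),end=" ")
    print()
E
python3 look.py 2
```

```text
time_s: 3.53
position: [0.5245, 0.0334, 0.1821]
orientation: [0.705, -0.043, 0.706, 0.044]
contact_force: [-2.0, -1.3, 0.5]
grip_width: -0.0
3.6333 g [-0.0701 -0.0008] z 0.1821 F [-1.9  0.1 -0.4]
0 -0.35 0.07 [252. 390.] 0 -0.35 0.13 [262. 286.] 
0 -0.1 0.07 [242. 401.] 0 -0.1 0.13 [243. 304.] 
0 0 0.07 [238. 408.] 0 0 0.13 [235. 316.] 
0 0.35 0.07 [223. 439.] 0 0.35 0.13 [206. 374.] 
-0.356 -0.35 0.07 [214. 388.] -0.356 -0.35 0.13 [191. 285.] 
-0.356 -0.1 0.07 [201. 400.] -0.356 -0.1 0.13 [165. 303.] 
-0.356 0 0.07 [196. 406.] -0.356 0 0.13 [156. 315.] 
-0.356 0.35 0.07 [184. 438.] -0.356 0.35 0.13 [129. 372.]
```

View pics/c2.png

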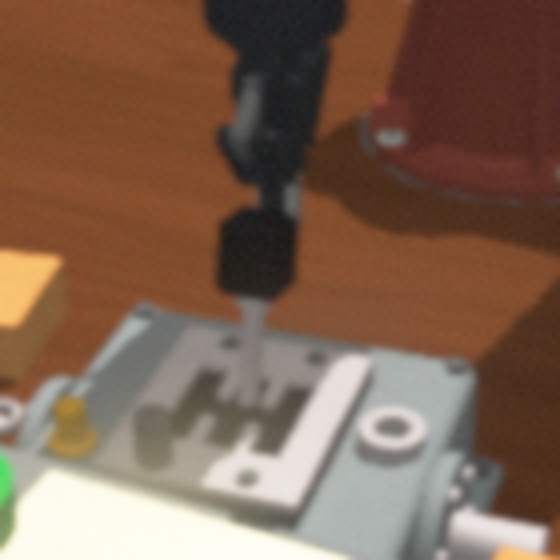

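The knob bottom is at crop (257,298), so shift is about −0.2. The fingers are touching it (about −2 N). I'll continue to neutral.

```bash
python3 -m jog '{"slide":[[0,0,0.4],[0,0,0.8],[0,0,1.2],[0,0,1.6],[0,0,2.0],[0,0,2.4],[0,0,2.8],[0,0,3.1],[0,0,3.4],[0,0,3.4],[0,0,3.4]],"dr":[[0,0,0],[0,0,0],[0,0,0],[0,0,0],[0,0,0],[0,0,0],[0,0,0],[0,0,0],[0,0,0],[0,0,0],[0,0,0]]}' 0
python3 look.py 3 | head -1
```

```text
time_s: 4.55
position: [0.5586, 0.0375, 0.1822]
orientation: [0.706, -0.043, 0.706, 0.043]
contact_force: [-1.4, 0.3, 0.8]
grip_width: -0.001
4.65 g [-0.0359 -0.0008] z 0.1822 F [-1.  -0.4 -0. ]
```

View pics/c3.png

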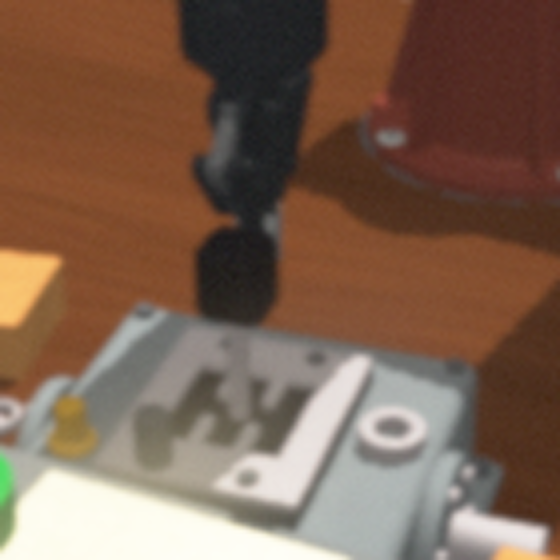

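Run:
```python
from h import *
d=load("scene3")
for a in(-.1,-.05,0,.05,.1):
    R=Ro.from_euler('y',a).as_matrix(); o=[]
    for x,y,z in[(.017,.017,.133),(.017,-.017,.133),(-.017,.017,.133),(0,0,.133),(-.017,-.017,.177)]:
        p=R@[x,y,z]; o.append(((proj(d,[*g2w(p[:2]),.04+p[2]])-[180,130])*4).round(0).tolist())
    print(a,o)
im=cv2.cvtColor(d["image"],cv2.COLOR_RGB2GRAY)[130:270,180:320]
print(im[70:86,50:68])
```

```text
-0.1 [[263.0, 318.0], [202.0, 308.0], [283.0, 291.0], [243.0, 299.0], [224.0, 207.0]]
-0.05 [[259.0, 325.0], [197.0, 315.0], [279.0, 295.0], [239.0, 305.0], [219.0, 212.0]]
0 [[254.0, 333.0], [193.0, 322.0], [275.0, 299.0], [235.0, 311.0], [213.0, 218.0]]
0.05 [[250.0, 342.0], [189.0, 331.0], [271.0, 305.0], [230.0, 318.0], [207.0, 225.0]]
0.1 [[246.0, 351.0], [184.0, 340.0], [267.0, 311.0], [226.0, 325.0], [201.0, 233.0]]
[[ 34  32  34  34  29  35  30  35  33  38  35  35  33  34  32  33  33  38]
 [ 39  36  32  28  34  36  32  33  35  35  33  35  34  31  37  37  33  37]
 [ 39  33  31  35  33  36  34  36  34  32  41  34  35  34  34  35  37  38]
 [ 40  33  35  36  33  34  36  36  36  36  37  37  38  38  35  37  40  39]
 [ 38  37  35  37  34  35  36  37  38  37  40  38  38  37  39  39  41  43]
 [ 42  36  39  38  36  38  38  36  38  37  41  39  41  41  36  39  42  45]
 [ 44  37  38  38  37  38  40  40  39  40  40  39  42  40  38  41  46  55]
 [ 49  42  39  40  38  38  37  42  42  41  44  42  43  43  41  44  49  65]
 [ 65  51  42  42  41  41  40  42  44  44  44  45  41  44  43  48  59  75]
 [ 82  70  61  55  53  50  47  47  45  44  45  45  43  46  48  55  69  82]
 [101  96  87  80  74  73  71  65  62  56  55  51  53  56  58  69  81  87]
 [120 117 110 108 104 102  97  95  88  83  77  73  72  75  80  86  92  94]
 [135 132 129 126 124 120 117 114 109 105 105 101 100 100 101 104 101 101]
 [142 140 139 138 135 129 122 119 118 117 116 115 115 115 117 114 112 110]
 [143 141 141 139 136 126 117 116 118 117 117 117 122 127 127 125 123 118]
 [142 144 144 140 131 116 109 113 117 120 119 121 128 134 137 136 132 132]]
```

The knob's lower edge at about (248,325) matches shift ≈ −0.05 by projection. I'll push 5 mm more, then back off, lift and go round to the left side.

```bash
python3 -m jog '{"slide":[[0,0,0.3],[0,0,0.5],[0,0,0.5],[0,0,0.5]],"dr":[[0,0,0],[0,0,0],[0,0,0],[0,0,0]]}' 0
python3 look.py 4 | head -1
python3 - <<'E'
from h import *
d=load("scene4")
im=cv2.cvtColor(d["image"],cv2.COLOR_RGB2GRAY)[130:270,180:320].astype(int)
for c in range(46,68,2):
    col=im[66:92,c]; k=np.where((col[:-1]<70)&(col[1:]>=70))[0]; print(c*4,[round(4*(66+i+(70-col[i])/(col[i+1]-col[i]))) for i in k],end=" ")
E
```

```text
time_s: 4.98
position: [0.5635, 0.0381, 0.1824]
orientation: [0.706, -0.043, 0.706, 0.043]
contact_force: [-3.2, -0.0, 0.9]
grip_width: -0.0
5.0833 g [-0.0309 -0.0008] z 0.1823 F [-2.  -0.7  0.3]
184 [] 192 [310] 200 [318] 208 [322] 216 [323] 224 [325] 232 [326] 240 [327] 248 [327] 256 [324] 264 [316]
```

Shift is now about −0.01, which is neutral. Next I go round to the left side.

```bash
python3 -m jog '{"slide":[[0,0,-1],[0,0,-2],[0,0,-2.5],[0,1.5,-2.5],[0,3,-2.5],[0,4.5,-2.5],[0,5.7,-2.5],[0,6,-2.5],[0,6,-1.5],[0,6,0],[0,6,1.5],[0,6,2.7],[0,6,3.1],[0,6,3.1],[0,5.2,3.1],[0,4.6,3.1],[0,4.2,3.1],[0,3.8,3.1],[0,3.4,3.1],[0,3.0,3.1]],"dr":[[0,0,0],[0,0,0],[0,0,0],[0,0,0],[0,0,0],[0,0,0],[0,0,0],[0,0,0],[0,0,0],[0,0,0],[0,0,0],[0,0,0],[0,0,0],[0,0,0],[0,0,0],[0,0,0],[0,0,0],[0,0,0],[0,0,0],[0,0,0]]}' 0
python3 look.py 5 | head -1; python3 -m jog '{"slide":[[0,-0.3,0],[0,-0.6,0],[0,-0.9,0],[0,-1.2,0],[0,-1.5,0],[0,-1.5,0]],"dr":[[0,0,0],[0,0,0],[0,0,0],[0,0,0],[0,0,0],[0,0,0]]}' 0
python3 look.py 6 | head -1
```

```text
time_s: 6.75
position: [0.5904, 0.0711, 0.1825]
orientation: [0.706, -0.043, 0.706, 0.043]
contact_force: [0.2, -0.2, -0.1]
grip_width: -0.003
6.85 g [0.     0.0286] z 0.1824 F [ 0.4  0.7 -0.7]
time_s: 7.35
position: [0.5924, 0.0562, 0.1824]
orientation: [0.706, -0.043, 0.706, 0.043]
contact_force: [-0.8, 1.8, 2.5]
grip_width: 0.001
7.45 g [0.0001 0.014 ] z 0.1823 F [-0.5  1.4  2.3]
```

View pics/c6.png

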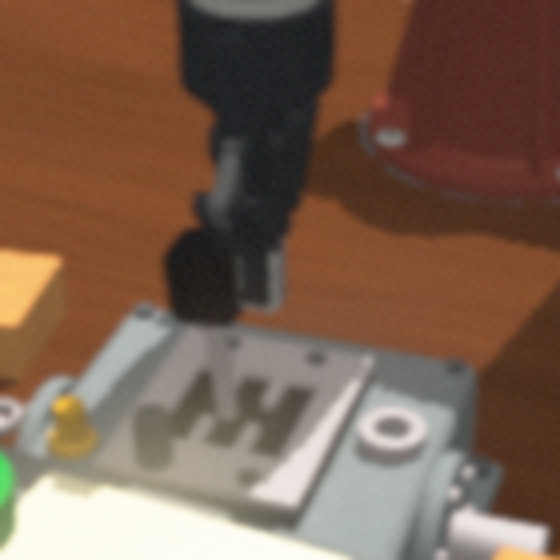

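The knob has moved right, to about (202,275), with the fingers against its left side and low force. Carrying on to gy ≈ −19 mm.

```bash
python3 -m jog '{"slide":[[0,-0.3,0],[0,-0.6,0],[0,-0.9,0],[0,-1.2,0],[0,-1.5,0],[0,-1.8,0],[0,-2.1,0],[0,-2.4,0],[0,-2.7,0],[0,-3,0],[0,-3,0]],"dr":[[0,0,0],[0,0,0],[0,0,0],[0,0,0],[0,0,0],[0,0,0],[0,0,0],[0,0,0],[0,0,0],[0,0,0],[0,0,0]]}' 0
python3 look.py 7 | head -1;  python3 -m jog '{"slide":[[0,-0.1,0],[0,-0.2,0],[0,-0.3,0],[0,-0.3,0]],"dr":[[0,0,0],[0,0,0],[0,0,0],[0,0,0]]}' 0
python3 look.py 8 | head -1
```

```text
time_s: 8.37
position: [0.596, 0.0263, 0.1823]
orientation: [0.706, -0.043, 0.706, 0.043]
contact_force: [-1.1, 1.7, -0.9]
grip_width: 0.001
8.4667 g [ 0.0001 -0.0162] z 0.1824 F [-0.1  1.  -0.9]
time_s: 8.8
position: [0.5963, 0.024, 0.1823]
orientation: [0.706, -0.043, 0.706, 0.043]
contact_force: [-0.5, 1.7, -1.0]
grip_width: -0.0
8.9 g [ 0.0001 -0.0188] z 0.1823 F [-0.3  1.5 -1. ]
```

View pics/c8.png

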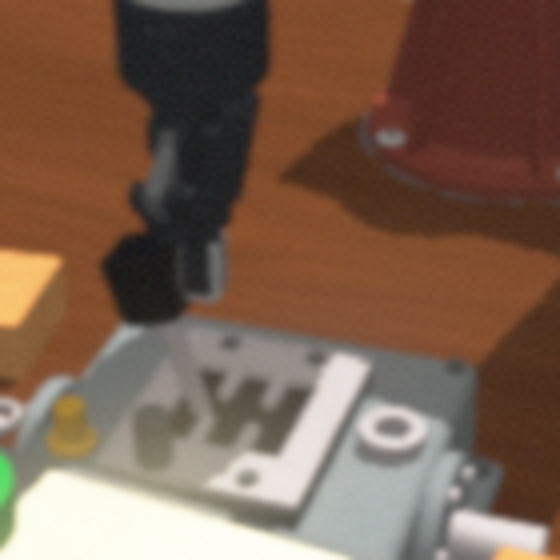

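Stem is close to the outer column (knob at about (150,275)). I'll nudge in 1 mm steps until the force shows the stop.

```bash
python3 -m jog '{"slide":[[0,-0.1,0],[0,-0.2,0],[0,-0.2,0]],"dr":[[0,0,0],[0,0,0],[0,0,0]]}' 0|grep -E "force|posi"
python3 -m jog '{"slide":[[0,-0.1,0],[0,-0.1,0]],"dr":[[0,0,0],[0,0,0]]}' 0|grep -E "force|posi"
python3 -m jog '{"slide":[[0,-0.1,0],[0,-0.1,0]],"dr":[[0,0,0],[0,0,0]]}' 0|grep -E "force|posi"
python3 look.py 9|head -1
```

```text
position: [0.5966, 0.0219, 0.1823]
contact_force: [-0.7, 1.6, -0.3]
position: [0.5967, 0.0209, 0.1823]
contact_force: [-0.3, 1.0, -0.9]
position: [0.5968, 0.0199, 0.1823]
contact_force: [-0.3, 2.2, -0.8]
9.5833 g [ 0.0001 -0.0229] z 0.1823 F [-1.   2.4 -0.1]
```

```bash
for i in 1; do python3 -m jog '{"slide":[[0,-0.1,0],[0,-0.1,0]],"dr":[[0,0,0],[0,0,0]]}' 0|grep -E "force"; done
python3 -m jog '{"slide":[[0,-0.1,0],[0,-0.1,0]],"dr":[[0,0,0],[0,0,0]]}' 0|grep -E "force"
python3 look.py 10
python3 - <<'E'
from h import *
d=load("scene10")
for sel in(-.25,-.3,-.356):
    R=Ro.from_euler('x',-sel).as_matrix(); R=Ro.from_euler('x',-sel).as_matrix(); o=[]
    for x,y,z in[(.017,.017,.133),(.017,-.017,.133),(0,0,.12),(0,0,.08)]:
        p=R@[x,y,z]; o.append(((proj(d,[*g2w(p[:2]),.04+p[2]])-[180,130])*4).round(0).tolist())
    print(sel,o,p)
E
```

```text
contact_force: [-1.0, 1.8, -1.1]
contact_force: [-0.1, 2.4, -0.7]
10.0167 g [ 0.0001 -0.0249] z 0.1823 F [-0.5  0.5 -0.6]
0 -0.35 0.07 [252. 390.] 0 -0.35 0.13 [262. 286.] 
0 -0.1 0.07 [242. 401.] 0 -0.1 0.13 [243. 304.] 
0 0 0.07 [238. 408.] 0 0 0.13 [235. 316.] 
0 0.35 0.07 [223. 439.] 0 0.35 0.13 [206. 374.] 
-0.356 -0.35 0.07 [214. 388.] -0.356 -0.35 0.13 [191. 285.] 
-0.356 -0.1 0.07 [201. 400.] -0.356 -0.1 0.13 [165. 303.] 
-0.356 0 0.07 [196. 406.] -0.356 0 0.13 [156. 315.] 
-0.356 0.35 0.07 [184. 438.] -0.356 0.35 0.13 [129. 372.] 
-0.25 [[194.0, 323.0], [136.0, 326.0], [183.0, 328.0], [203.0, 390.0]] [ 0.         -0.01979232  0.07751299]
-0.3 [[182.0, 322.0], [126.0, 328.0], [174.0, 329.0], [197.0, 391.0]] [ 0.         -0.02364162  0.07642692]
-0.356 [[169.0, 322.0], [115.0, 331.0], [163.0, 330.0], [190.0, 391.0]] [ 0.         -0.02788223  0.07498387]
```

View pics/c10.png

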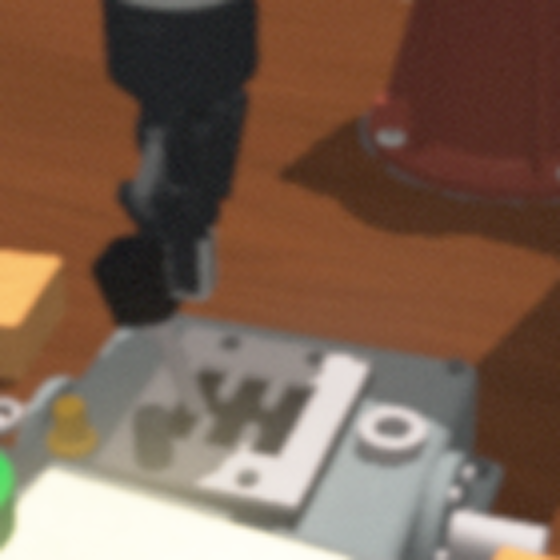

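The stem crosses about (174,345), which gives select ≈ −0.33. A few more mm to reach the stop.

```bash
python3 -m jog '{"slide":[[0,-0.1,0],[0,-0.2,0],[0,-0.2,0]],"dr":[[0,0,0],[0,0,0],[0,0,0]]}' 0|grep -E "force"
python3 -m jog '{"slide":[[0,-0.1,0],[0,-0.1,0]],"dr":[[0,0,0],[0,0,0]]}' 0|grep -E "force"
python3 -c "
from h import *;from plant import telemetry as t;s=t.state();print(w2g(s['position']))"
```

```text
contact_force: [-1.0, 3.0, -0.9]
contact_force: [-0.6, 4.7, -1.4]
[-1.04970857e-05 -2.76218431e-02]
```

The stop is felt (4.7 N and rising). Now I retreat, go round to the near side, lower 1 cm and approach.

```bash
python3 -m jog '{"slide":[[0,1,0],[0,2.3,0],[0,3,0],[0,3,-1],[0,3,-2.5],[0,3,-4],[0,3,-5.5],[0,3,-6.5],[0,2,-6.5],[0.3,0.7,-6.5],[0.6,-0.7,-6.5],[1,-1.8,-6.5],[1,-2.2,-6.5],[1,-2.2,-6.5],[1,-2.2,-5.8],[1,-2.2,-5],[1,-2.2,-4.4],[1,-2.2,-3.8],[1,-2.2,-3.4],[1,-2.2,-3.4]],"dr":[[0,0,0],[0,0,0],[0,0,0],[0,0,0],[0,0,0],[0,0,0],[0,0,0],[0,0,0],[0,0,0],[0,0,0],[0,0,0],[0,0,0],[0,0,0],[0,0,0],[0,0,0],[0,0,0],[0,0,0],[0,0,0],[0,0,0],[0,0,0]]}' 0
python3 look.py 11 | head -1
```

```text
time_s: 12.1
position: [0.5673, -0.0105, 0.1722]
orientation: [0.706, -0.044, 0.706, 0.044]
contact_force: [-0.8, 0.5, 0.0]
grip_width: -0.005
12.2 g [-0.0339 -0.0496] z 0.1721 F [ 0.1  0.6 -1. ]
```

View pics/c11.png

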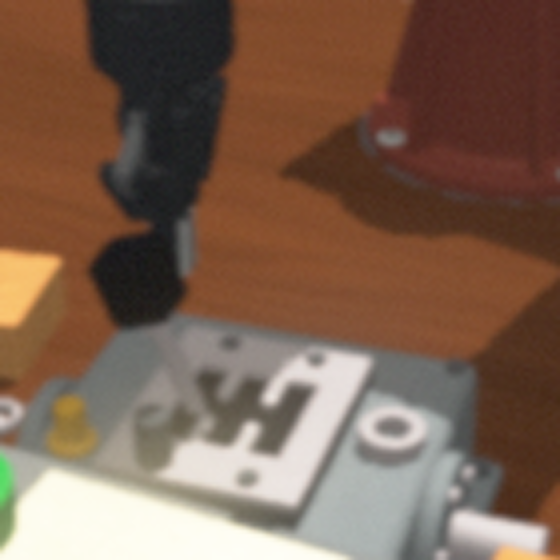

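The finger sits behind the knob (lever at select ≈ −0.35). Now I push into the far-right slot.

```bash
python3 -m jog '{"slide":[[0,-0.2,0.3],[0,-0.2,0.6],[0,-0.2,0.9],[0,-0.2,1.2],[0,-0.2,1.5],[0,-0.2,1.5]],"dr":[[0,0,0],[0,0,0],[0,0,0],[0,0,0],[0,0,0],[0,0,0]]}' 0|grep -E "force|posi"
python3 -m jog '{"slide":[[0,0,0.3],[0,0,0.6],[0,0,0.9],[0,0,1.2],[0,0,1.5],[0,0,1.5]],"dr":[[0,0,0],[0,0,0],[0,0,0],[0,0,0],[0,0,0],[0,0,0]]}' 0|grep -E "force|posi"
python3 -m jog '{"slide":[[0,0,0.3],[0,0,0.6],[0,0,0.9],[0,0,1.2],[0,0,1.5],[0,0,1.8],[0,0,2.1],[0,0,2.1]],"dr":[[0,0,0],[0,0,0],[0,0,0],[0,0,0],[0,0,0],[0,0,0],[0,0,0],[0,0,0]]}' 0|grep -E "force|posi"
python3 look.py 12
```

```text
position: [0.5821, -0.0111, 0.1723]
contact_force: [-3.5, -0.4, 2.8]
position: [0.597, -0.0091, 0.1721]
contact_force: [-2.0, -0.7, 1.2]
position: [0.6179, -0.0066, 0.1723]
contact_force: [-2.1, 0.1, -0.2]
13.9667 g [ 0.0175 -0.0519] z 0.1724 F [-0.6  0.3 -0.8]
0 -0.35 0.07 [252. 390.] 0 -0.35 0.13 [262. 286.] 
0 -0.1 0.07 [242. 401.] 0 -0.1 0.13 [243. 304.] 
0 0 0.07 [238. 408.] 0 0 0.13 [235. 316.] 
0 0.35 0.07 [223. 439.] 0 0.35 0.13 [206. 374.] 
-0.356 -0.35 0.07 [214. 388.] -0.356 -0.35 0.13 [191. 285.] 
-0.356 -0.1 0.07 [201. 400.] -0.356 -0.1 0.13 [165. 303.] 
-0.356 0 0.07 [196. 406.] -0.356 0 0.13 [156. 315.] 
-0.356 0.35 0.07 [184. 438.] -0.356 0.35 0.13 [129. 372.]
```

View pics/c12.png

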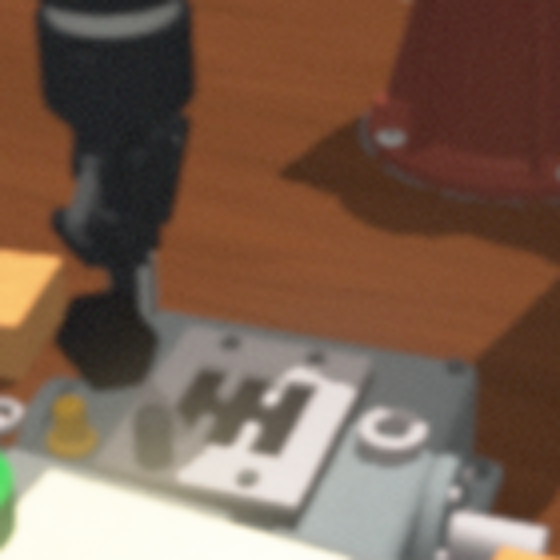

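The lever is deep in the far-right slot. I'll push on in small steps until the end stop is felt.

```bash
python3 -m jog '{"slide":[[0,0,0.15],[0,0,0.3],[0,0,0.3]],"dr":[[0,0,0],[0,0,0],[0,0,0]]}' 0|grep -E "force|posi"
python3 -m jog '{"slide":[[0,0,0.1],[0,0,0.2],[0,0,0.2]],"dr":[[0,0,0],[0,0,0],[0,0,0]]}' 0|grep -E "force|posi"
python3 -m jog '{"slide":[[0,0,0.1],[0,0,0.1]],"dr":[[0,0,0],[0,0,0]]}' 0|grep -E "force|posi"
```

```text
position: [0.6204, -0.0063, 0.1723]
contact_force: [-1.7, 0.3, -0.9]
position: [0.6223, -0.006, 0.1723]
contact_force: [-1.6, 0.5, -0.3]
position: [0.6233, -0.0059, 0.1723]
contact_force: [-1.5, -0.4, 0.3]
```

```bash
python3 -m jog '{"slide":[[0,0,0.1],[0,0,0.2],[0,0,0.2]],"dr":[[0,0,0],[0,0,0],[0,0,0]]}' 0|grep -E "force|posi"
python3 -m jog '{"slide":[[0,0,0.1],[0,0,0.1]],"dr":[[0,0,0],[0,0,0]]}' 0|grep -E "force|posi"
python3 -m jog '{"slide":[[0,0,0.1],[0,0,0.1]],"dr":[[0,0,0],[0,0,0]]}' 0|grep -E "force|posi"
```

```text
position: [0.6254, -0.0056, 0.1723]
contact_force: [-1.6, 0.2, 0.4]
position: [0.6263, -0.0055, 0.1722]
contact_force: [-2.8, 0.5, -0.8]
position: [0.6271, -0.0054, 0.1722]
contact_force: [-2.4, -0.5, 0.0]
```

```bash
python3 -m jog '{"slide":[[0,0,0.1],[0,0,0.1]],"dr":[[0,0,0],[0,0,0]]}' 0|grep -E "force|posi"
python3 -m jog '{"slide":[[0,0,0.1],[0,0,0.1]],"dr":[[0,0,0],[0,0,0]]}' 0|grep -E "force|posi"
python3 -m jog '{"slide":[[0,0,0.1],[0,0,0.1]],"dr":[[0,0,0],[0,0,0]]}' 0|grep -E "force|posi"
```

```text
position: [0.6279, -0.0053, 0.1721]
contact_force: [-3.3, -0.2, -0.9]
position: [0.6288, -0.0051, 0.1721]
contact_force: [-3.7, -0.2, -0.4]
position: [0.6296, -0.005, 0.172]
contact_force: [-4.9, -0.4, -0.9]
```

The force is rising to about 5 N, so the lever is at the stop. Retreating straight back, then up and aside so the top camera can see.

```bash
python3 -m jog '{"slide":[[0,0,-1],[0,0,-3],[0,0,-5.5],[0,0,-8],[-1,0,-10],[-3,0,-12],[-5,0,-13],[-6,-2,-14],[-6,-4.5,-14],[-6,-7,-14],[-6,-9.5,-14],[-6,-12,-14],[-6,-14.5,-14],[-6,-17,-14],[-6,-19.5,-14],[-6,-22,-14],[-6,-24.5,-14],[-6,-27,-14],[-6,-28,-14],[-6,-28,-14]],"dr":[[0,0,0],[0,0,0],[0,0,0],[0,0,0],[0,0,0],[0,0,0],[0,0,0],[0,0,0],[0,0,0],[0,0,0],[0,0,0],[0,0,0],[0,0,0],[0,0,0],[0,0,0],[0,0,0],[0,0,0],[0,0,0],[0,0,0],[0,0,0]]}' 0
python3 look.py 13|head -1
python3 - <<'E'
from h import *
d=load("top13");e=load("scene13")
o=np.hstack([cv2.resize(d["image"][115:215,190:290],(400,400),interpolation=2),cv2.resize(e["image"][170:270,190:290],(400,400),interpolation=2)])
cv2.imwrite("pics/c13b.png",o[:,:,::-1])
for a in(.25,.29,.37):
    for sel in(-.356,):
        p=.155*np.array([np.sin(a),np.cos(a)*np.sin(sel),np.cos(a)*np.cos(sel)])
        X=[*g2w(p[:2]),.04+p[2]]; print(a,(proj(d,X)-[190,115])*4,(proj(e,X)-[190,170])*4+[400,0])
E
```

```text
time_s: 17.38
position: [0.5262, -0.3025, 0.2323]
orientation: [0.706, -0.043, 0.705, 0.042]
contact_force: [-0.0, 0.1, -0.4]
grip_width: -0.004
17.4833 g [-0.1096 -0.3315] z 0.2324 F [-0.4  0.1 -0.9]
0.25 [275.73266461  85.58136042] [473.44267503 160.43037447]
0.29 [273.94297061  77.88195736] [470.07805885 169.23271765]
0.37 [270.01738608  63.22870818] [463.96391595 188.02479776]
```

View pics/c13b.png

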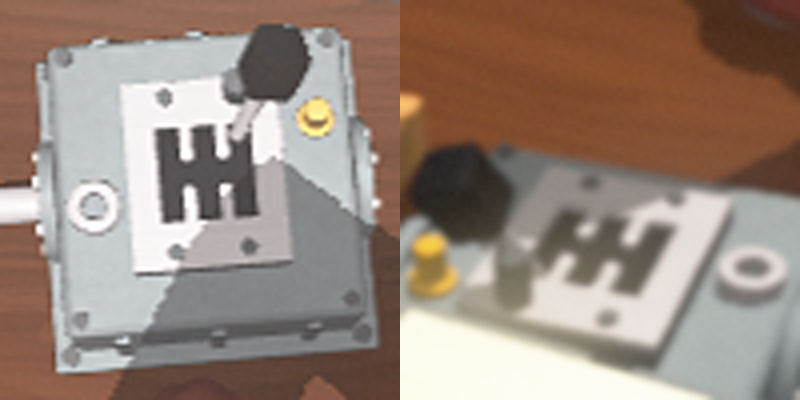

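The knob centre at (273,65) in the top crop matches shift ≈ 0.37. The stem is in the far-right slot beside the stud, the bush and bearing are where they were, and the hand is clear.

```bash
python3 -c "from plant import job_done; print(job_done())"
```

```text
the job is handed in; nothing more can be done
None
```

The lever is home in the far-right slot, the one marked by the stud, and I have handed the job in. No verdict was reported.

- **Moves:** with the gripper shut, I pushed the near side of the knob out to neutral. I then pushed the left side along the cross channel to the right-hand stop, and the near side again into the slot. The highest force I read at a row's end was about 5 N, at the stops.
- **Final checks:** the top view puts the knob within about 1 px of where it should be at shift ≈ +0.37 and select ≈ −0.356. The bush and bearing look unmoved. I did not compare the loose things beside the gearbox (wrench, screwdriver, oil, mug, carton) before and after, though nothing went near them. The hand is over 30 cm away with contact force near zero, and the time was 17.5 s.
- **What disagreed:** my finger-thickness guess was off by a few mm. The stops came about 5–7 mm later than I calculated, so I found them by force and camera instead.

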